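Load the calibration rod and hold the photometer shutter half open

TASK

Take the green-capped glass rod out of the rack and drop it, glass end down, all the way into the well of the photometer, and let go of it. Only then slide the orange tab of the sprung shutter to half open (pointer in the green band) and finish while still holding it there: it springs shut if let go. Never open the shutter into the red, keep it shut until the rod is in, and leave the other rods and the glassware and tools on the bench alone.

Things in the scene. Friction and masses are not known exactly. Their poses are not given: they have to be found in the camera images.
- rod_green: glass rod, green cap: the one to load; glass part 14 mm diameter and 90 mm long, cap 22 mm diameter and 25 mm high on top of it, 115 mm long in all, about 40 g. Stands upright in one of the three holes of the rack (any of them). Origin: centre of its lower end, z along the rod towards the cap.
- rod_blue: glass rod, blue cap: leave it; glass part 14 mm diameter and 90 mm long, cap 22 mm diameter and 25 mm high on top of it, 115 mm long in all, about 40 g. Stands upright in one of the three holes of the rack (any of them). Origin: centre of its lower end, z along the rod towards the cap.
- rod_orange: glass rod, orange cap: leave it; glass part 14 mm diameter and 90 mm long, cap 22 mm diameter and 25 mm high on top of it, 115 mm long in all, about 40 g. Stands upright in one of the three holes of the rack (any of them). Origin: centre of its lower end, z along the rod towards the cap.
- rack: grey block 200 mm along its x, 60 mm along its y, 70 mm high, fixed to the table; three square holes 18 mm wide and 60 mm deep in a row along its x, 65 mm apart, the middle one in the centre; a rod in it stands 10 mm above the table. Origin: centre of its underside.
- photometer: white and blue instrument, fixed to the table, 200 mm along its x, 260 mm along its y, 90 mm high; the display and blue front face its -x. Origin: centre of its underside. The shutter opens along its +y. Two guide rails 7 mm high run beside the shutter.
- well_mouth (a point): centre of the mouth of the photometer's well, level with the top of the photometer, 90 mm above the table, at x -55 mm, y -85 mm in the photometer's frame. The well is a square hole 20 mm wide and 60 mm deep; a black funnel collar 5 mm high around it widens to 30 mm. A rod fully in stands on the floor of the well with 55 mm above the mouth.
- well_floor (a point): centre of the floor of the well, 60 mm below its mouth, 30 mm above the table.
- shutter_tab (a point): middle of the top of the shutter's upright orange tab; the tab is 14 mm thick along the sliding direction (photometer y), 32 mm wide across it (photometer x) and 42 mm high, its foot 6 mm above the photometer's top. It moves with the shutter, and carries a black pointer towards photometer -x that shows the opening on a printed strip: white, green at half open, white, red from three quarters on.
- shutter (a joint): opening of the steel shutter in m: 0 shut, 0.06 fully open, 0.03 half open; grows as the tab slides to photometer +y. Green band 0.025 to 0.035, red from 0.045. A spring pulls it shut with about 3.2 N at 0, rising to 8 N at half and 12.8 N fully open.
- bottle0: amber glass bottle with a white cap, 48 mm across, 90 mm high. Origin: centre of its underside.
- bottle1: amber glass bottle with a white cap, 48 mm across, 90 mm high. Origin: centre of its underside.
- bottle2: amber glass bottle with a white cap, 48 mm across, 90 mm high. Origin: centre of its underside.
- beaker: glass beaker, 64 mm across, 80 mm high, open. Origin: centre of its underside.
- spatula: steel spatula 170 mm long lying on the table along its own x. Origin: under its middle.
- jar: glass jar with a blue cap, 64 mm across, 70 mm high. Origin: centre of its underside.

How it is judged:
By the outcome, as a careful person would: the job done as asked, in the order asked, and still so for the second after the job is handed in, while the arm keeps its last pose, push and grip.
It also fails if it takes over 46 s, if anything falls off the work surface, if the arm or the gripper's body presses on something with over 40 N, if the wrist force passes 120 N, or if a joint passes its speed limit or range.

ROBOT

A 6-joint arm with a two-finger parallel gripper is mounted at the origin on the work surface. World frame = base frame: x ahead of the robot, y to its left, z up, the work surface at z = 0. Lengths are in m, angles in rad, forces in N, time in s.
With the tool pointing down it reaches from about 0.25 to 0.775 m from the base axis. Payload 4 kg.
Tool frame: the origin (TCP) lies midway between the tips of the shut fingers; the grasp point (between the pads) lies robot.tcp_to_grasp behind it (robot.tcp_to_grasp is the distance from the TCP to the grasp point, in m); y points along the fingers, x is the direction in which the jaws open and shut, and the axes are right-handed (so a half turn about y gives the same grasp; the last joint's range is limited). The gripper opens to 94 mm and grips with 3 to 60 N. Pads are 16 mm wide; open, the fingers measure 119 mm over their backs; the gripper's body (75 mm by 177 mm) begins 78 mm behind the grasp point.
Start: joints at [-1.436, 0.087, 1.371, -0, 1.684, -0.103], TCP at [0.13, -0.535, 0.206] pointing down, gripper open.
Joint ranges: [-3.1, 3.1], [-0.76, 2.03], [0.27, 2.55], [-1.08, 4.22], [0.17, 2.65], [-2.57, 2.57]. Speed limits (rad/s): [2.79, 2.79, 3.14, 3.14, 3.14, 3.14].

INTERFACE

Orientations are given as [roll, pitch, yaw] about the fixed x, y, z axes, in that order (R = Rz(yaw) Ry(pitch) Rx(roll)).
In Python, from bench import robot gives the robot as it stands.
- The arm moves only by the tool arm_command, never from a script. Its argument "series" is text: rows parted by semicolons, each of 7 numbers parted by spaces: the turn, a rotation vector about the tool's x, y, z in rad, then the shift along the tool's x, y, z in m, then the finger opening in m, from 0 to 0.094. A call has 1 to 12 rows; each row shifts and turns the pose as measured when the row begins, along the tool's axes as they then stand; what a row does not reach is not made up. A row lasts 1/10 s, in which the tool goes at most 50 mm and 8.59 degrees, less where a joint would pass 70% of its speed; a pose out of reach is approached as far as the arm can. A call with a gripper value outside its range is refused whole. The fingers move at their own pace and stop on an object; the grip force is fixed at half the most. Time passes only in rows, so rows that do not move let the fingers close. It gives the time, the measured TCP pose, the force and the opening at its end, in the units of the state.
- robot.get_obs(): the state, without advancing time (a new reading comes with each control period).
- robot.snapshot(name): name is "side" or "top"; returns the picture (480x640x3 uint8, blue, green, red); there is no depth.
- robot.camera_params(name): a dict with "fx", "fy", "cx", "cy" (pixels), "distortion" ([k1, k2, p1, p2, k3] as OpenCV has them; the pictures are not rectified), "extrinsics" (4x4, takes a point from camera to world coordinates). Camera axes: x right, y up, looking along -z (the intrinsics and any distortion apply to the point x, -y, -z); pixel columns grow to the right and rows downward; lengths in m; the calibration is good to about 2 mm. A picture is of the moment at which its call begins. camera_params takes no time and is no camera call.
- robot.close_job(): hands the job in, once; it reports no verdict.
Trained networks look in the newest picture that a camera, given by its name, has taken for a name from the list of things; names that differ only in an ending like _2 or _b are one class to them, and where a whole thing is asked for, a point or a joint stands for the part that bears it (a point fixed in the world has none). Each returns a list of dicts, best first, with "score" (0 to 1); they miss things now and then, are a little off and sometimes report something else, mostly with a low value. They report only what shows in the picture. A call takes as long as a camera call.
- robot.spot_in(camera, target): "centre" ([x, y, z] in m, in the coordinates of the camera as it stood for that picture, good to about 4 mm: the middle of the surface that is visible of it).
The state is a dict: "time": time; "joint_positions": joint angles; "qvel": joint speeds; "joint_torque": joint torques, N m; "tool_pos": TCP position; "ee_rot": TCP orientation; "wrist_force": force on the tool from outside, world axes, zero at the start; "wrist_torque": the same for the moment, N m; "width": finger opening in m.
Only numpy, scipy, OpenCV 4.12 (cv2) and the standard library are available. Lean on these libraries where they do the work, as an engineer would, in place of code of your own. Each camera call takes 0.05 s, during which the arm holds its last target.

## Working session

There is one attempt and no reset: what is moved stays moved. The work goes in short steps, Python scripts to look and compute and a tool call to move; the robot and the scene stay as the last step left them, time stands still between calls to the robot, and variables do not carry over. Pictures are saved under pics/ and viewed, and the job is handed in when it is done.

Besides the shell and the picture viewer there is one more tool, called after "Emit:" as name(argument=value, ...) on one line, values as JSON. arm_command: Moves the arm, as the interface text tells. Its arguments: {"type":"object","properties":{"series":{"type":"string"}},"required":["series"]}

```bash
ls; mkdir -p pics; python3 - <<'E'
from bench import robot
import cv2
print(robot.get_obs()); print(robot.tcp_to_grasp)
for n in("side","top"):
    cv2.imwrite(f"pics/{n}0.png",robot.snapshot(n)); p=robot.camera_params(n); print(n,p)
E
```

```text
pics
{'time': 0.0, 'joint_positions': array([-1.43609527e+00,  8.79036377e-02,  1.37225214e+00, -4.57291126e-05,
        1.68356764e+00, -1.03142126e-01]), 'qvel': array([-1.13922330e-03,  1.62055118e-03, -3.85775711e-04, -1.23689618e-03,
       -8.20495008e-05,  2.43725654e-03]), 'joint_torque': array([ 1.08961651e-04, -3.40178740e+01, -3.02424467e+01,  7.16258492e-02,
        3.29897425e-02, -1.53720653e-04]), 'tool_pos': array([ 0.12946773, -0.53398393,  0.20433331]), 'ee_rot': array([-1.57062215,  0.00212411, -1.33295806]), 'wrist_force': array([0.05176112, 0.93355986, 0.06422934]), 'wrist_torque': array([0.02635661, 0.02116334, 0.02493033]), 'width': 0.09401768070294902}
0.0188
side {'fx': 577.300461705467, 'fy': 577.300461705467, 'cx': 319.73659611021054, 'cy': 246.50807191688418, 'distortion': array([-0.00504142,  0.        ,  0.        ,  0.        ,  0.        ]), 'extrinsics': array([[ 9.31146599e-01,  2.21103595e-01, -2.89964154e-01,
         1.95403860e-01],
       [-3.64645041e-01,  5.64753139e-01, -7.40329580e-01,
        -9.23913732e-01],
       [ 6.86345038e-05,  7.95089361e-01,  6.06492294e-01,
         8.55581879e-01],
       [ 0.00000000e+00,  0.00000000e+00,  0.00000000e+00,
         1.00000000e+00]])}
top {'fx': 477.1237037270075, 'fy': 477.1237037270075, 'cx': 317.17952885103534, 'cy': 241.43201759165856, 'distortion': array([-0.01916287,  0.        ,  0.        ,  0.        ,  0.        ]), 'extrinsics': array([[-0.01365376,  0.99666475, -0.08045462,  0.46334059],
       [-0.99988877, -0.01409227, -0.00488508, -0.00917914],
       [-0.00600258,  0.08037897,  0.9967463 ,  1.29945069],
       [ 0.        ,  0.        ,  0.        ,  1.        ]])}
```

View pics/side0.png

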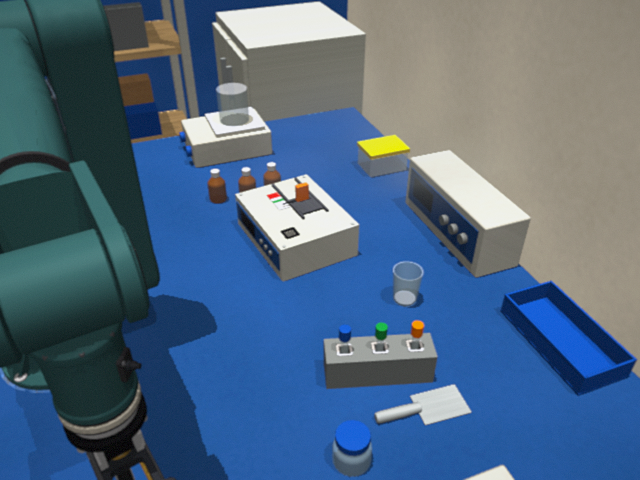

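View pics/top0.png

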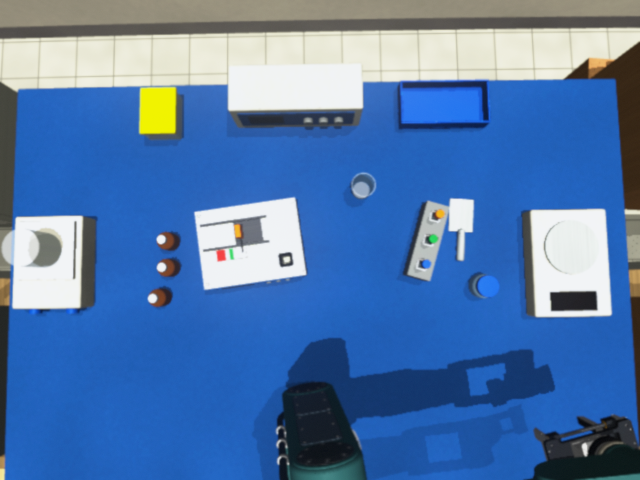

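```bash
cat > h.py <<'E'
import numpy as np, cv2
from bench import robot
def cam(n):
    p=robot.camera_params(n); K=np.array([[p['fx'],0,p['cx']],[0,p['fy'],p['cy']],[0,0,1.]])
    return K,np.array(p['distortion']),np.array(p['extrinsics'])
def proj(n,P):
    K,d,E=cam(n); P=np.atleast_2d(P); c=(P-E[:3,3])@E[:3,:3]; c=c*[1,-1,-1]
    return cv2.projectPoints(c.reshape(-1,1,3),np.zeros(3),np.zeros(3),K,d)[0].reshape(-1,2)
def ray(n,uv,z):
    K,d,E=cam(n); u=cv2.undistortPoints(np.array(uv,float).reshape(-1,1,2),K,d).reshape(-1,2)
    D=np.c_[u[:,0],-u[:,1],-np.ones(len(u))]@E[:3,:3].T
    return E[:3,3]+D*((z-E[2,3])/D[:,2])[:,None]
def tow(n,c):
    E=cam(n)[2]; return E[:3,:3]@np.array(c)+E[:3,3]
E
python3 - <<'E'
from h import *
np.set_printoptions(precision=4,suppress=True)
for n in("side","top"):
    for t in("rod_green","shutter_tab","well_mouth","rack","photometer"):
        for r in robot.spot_in(n,t)[:2]: print(n,t,r['score'],tow(n,r['centre']),proj(n,tow(n,r['centre'])))
print(robot.get_obs()['time'])
E
```

```text
side rod_green 0.86 [ 0.559  -0.2915  0.1148] [[380.6227 331.9404]]
side shutter_tab 0.96 [0.5864 0.1886 0.0946] [[302.5647 201.2255]]
side well_mouth 0.81 [0.5451 0.1102 0.0879] [[297.4264 224.4145]]
side well_mouth 0.71 [ 0.624  -0.3114  0.1118] [[418.2941 331.042 ]]
side rack 0.79 [ 0.5524 -0.3046  0.0656] [[378.7779 357.0511]]
side photometer 0.68 [0.5466 0.1113 0.0905] [[297.8531 223.1079]]
top rod_green 0.34 [0.5545 0.1665 0.0857] [[250.7674 245.0346]]
top shutter_tab 0.83 [0.5858 0.1747 0.0954] [[246.9547 232.4914]]
top shutter_tab 0.37 [0.5575 0.1672 0.0863] [[250.4324 243.8214]]
top well_mouth 0.76 [0.5576 0.1677 0.0865] [[250.2312 243.7825]]
top rack 0.72 [ 0.5564 -0.2875  0.0707] [[427.3064 242.2452]]
top photometer 0.83 [0.5574 0.165  0.0906] [[251.0602 243.7513]]
0.6
```

```bash
python3 - <<'E'
import cv2,numpy as np
t=cv2.imread('pics/top0.png');s=cv2.imread('pics/side0.png')
cv2.imwrite('pics/topA.png',cv2.resize(t[190:300,185:315],None,fx=6,fy=5.4,interpolation=cv2.INTER_CUBIC)[:600,:800])
a=cv2.resize(t[195:290,400:500],None,fx=4,fy=4,interpolation=cv2.INTER_CUBIC)
b=cv2.resize(s[310:400,315:445],None,fx=3,fy=3,interpolation=cv2.INTER_CUBIC)
c=np.zeros((400,800,3),np.uint8);c[:380,:400]=a;c[:270,400:790]=b
cv2.imwrite('pics/rackA.png',c)
cv2.imwrite('pics/sideA.png',cv2.resize(s[165:285,225:370],None,fx=5,fy=5,interpolation=cv2.INTER_CUBIC))
E
```

```text
(no output)
```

View pics/topA.png

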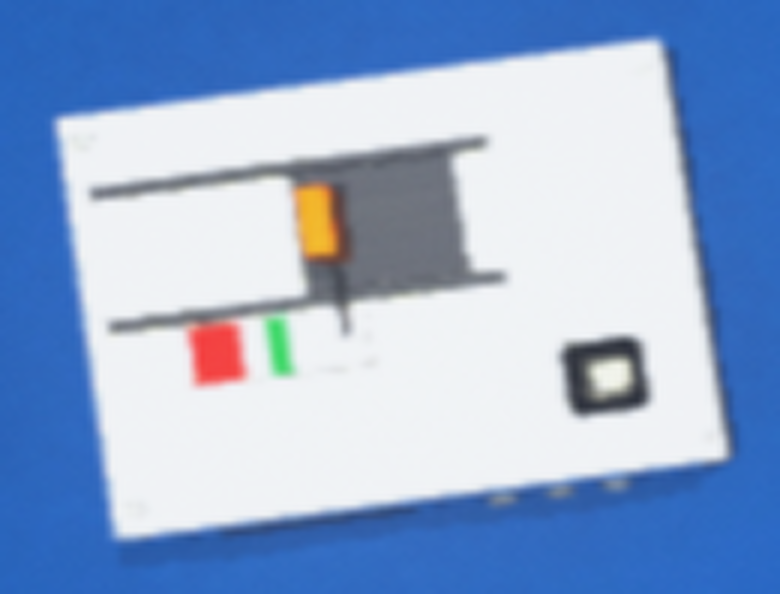

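View pics/rackA.png

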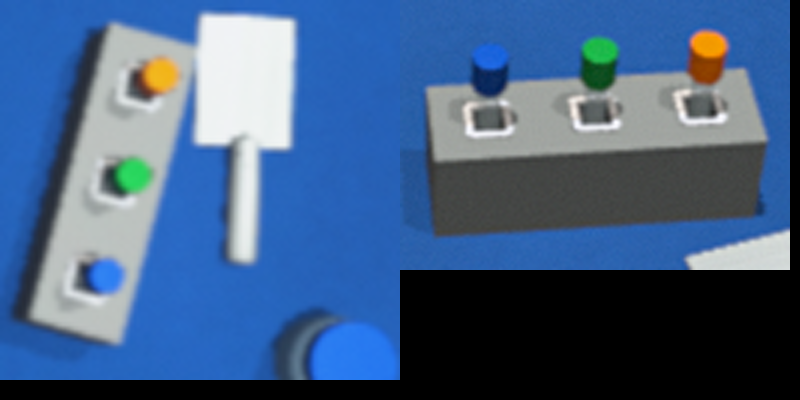

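View pics/sideA.png

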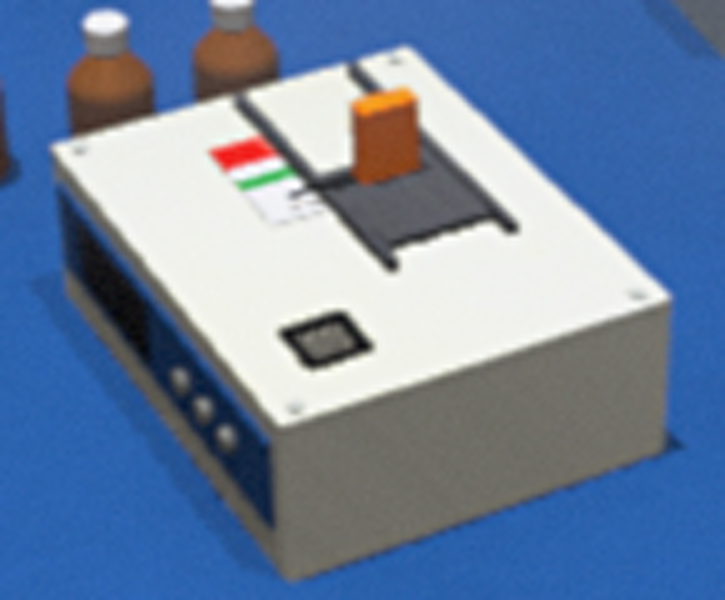

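```bash
cat > m.py <<'E'
from h import *
from scipy.optimize import least_squares
np.set_printoptions(precision=4,suppress=True)
def T(p,L): 
    c,s=np.cos(p[2]),np.sin(p[2]); L=np.atleast_2d(np.array(L,float)); return np.c_[p[0]+c*L[:,0]-s*L[:,1],p[1]+s*L[:,0]+c*L[:,1],L[:,2]]
def fit(obs,p0):
    def f(p): return np.concatenate([(proj(n,T(p,L))-np.array(u)).ravel() for n,L,u in obs])
    r=least_squares(f,p0,loss='soft_l1'); return r.x,f(r.x).reshape(-1,2)
E
python3 - <<'E'
from m import *
# photometer corners (x,y): 
C=[[.1,.13,.09],[.1,-.13,.09],[-.1,-.13,.09],[-.1,.13,.09]]
tp=np.array([(57,118),(660,40),(732,457),(117,538)])/[6,5.4]+[185-.4,190-.4]
W=[[-.055,-.085,.095]]
tw=np.array([[606,376]])/[6,5.4]+[184.6,189.6]
sp=np.array([(408,47),(670,297),(272,428),(52,148)])/5+[224.6,164.6]
sw=np.array([[326,340]])/5+[224.6,164.6]
for o in ([('top',C,tp),('top',W,tw)],[('side',C,sp),('side',W,sw)],[('top',C,tp),('side',C,sp),('top',W,tw),('side',W,sw)]):
    p,r=fit(o,[.557,.165,.1]); print(p); print(r.round(1).tolist()); print('well',T(p,W),'tab',T(p,[[0,0,0]]))
t=cv2.imread('pics/top0.png');s=cv2.imread('pics/side0.png')
from scipy.optimize import least_squares
def blob(im,box,lo,hi):
    x0,y0,x1,y1=box; h=cv2.cvtColor(im[y0:y1,x0:x1],cv2.COLOR_BGR2HSV); m=cv2.inRange(h,np.array(lo),np.array(hi)); ys,xs=np.nonzero(m); print(len(xs)); return [xs.mean()+x0,ys.mean()+y0]
g=blob(t,(415,225,450,255),(45,100,80),(80,255,255)); print('top green',g,ray('top',[g],.125))
gs=blob(s,(368,315,396,345),(45,100,140),(80,255,255)); print('side green top',gs,ray('side',[gs],.125))
gs=blob(s,(368,315,396,345),(45,100,40),(80,255,255)); print('side green all',gs,ray('side',[gs],.115))
o=blob(t,(225,215,250,245),(8,150,120),(25,255,255)); print('tab top',o,ray('top',[o],.138))
# rack corners: crop/4+ (400,195)
rc=np.array([(110,22),(196,45),(121,345),(28,320)])/4+[399.6,194.6]; print(ray('top',rc,.07), ray('top',rc,.07).mean(0))
for q in [(161,75),(133,175),(105,276)]: print(ray('top',[np.array(q)/4+[399.6,194.6]],.125))
for q in [(490,52),(599,48),(708,43)]: print('s',ray('side',[(np.array(q)-[400,0])/3+[314.6,309.6]],.125))
E
```

```text
[0.56   0.1684 0.1329]
[[0.3, 0.2], [0.1, -0.1], [-0.7, -0.0], [0.1, 0.0], [0.1, -0.1]]
well [[0.5168 0.0769 0.095 ]] tab [[0.56   0.1684 0.    ]]
[0.5591 0.1714 0.1263]
[[0.0, 0.4], [-0.1, 0.7], [0.9, -0.0], [-0.2, -0.2], [-0.5, -0.8]]
well [[0.5152 0.0802 0.095 ]] tab [[0.5591 0.1714 0.    ]]
[0.5594 0.1694 0.1303]
[[-0.0, 0.3], [-0.2, 0.2], [-1.1, 0.4], [-0.3, 0.2], [0.2, 0.7], [0.5, 1.0], [1.7, 0.5], [0.0, 0.3], [-0.3, 0.3], [0.1, -0.3]]
well [[0.5159 0.0779 0.095 ]] tab [[0.5594 0.1694 0.    ]]
66
top green [np.float64(432.6060606060606), np.float64(238.53030303030303)] [[ 0.5613 -0.2886  0.125 ]]
76
side green top [np.float64(381.25), np.float64(326.4736842105263)] [[ 0.5609 -0.2886  0.125 ]]
163
side green all [np.float64(380.840490797546), np.float64(330.5766871165644)] [[ 0.5608 -0.2888  0.115 ]]
76
tab top [np.float64(237.80263157894737), np.float64(230.94736842105263)] [[0.5856 0.1906 0.138 ]]
[[ 0.6665 -0.2907  0.07  ]
 [ 0.6506 -0.3462  0.07  ]
 [ 0.457  -0.291   0.07  ]
 [ 0.4738 -0.2318  0.07  ]] [ 0.562  -0.2899  0.07  ]
[[ 0.6237 -0.3087  0.125 ]]
[[ 0.5617 -0.2892  0.125 ]]
[[ 0.4997 -0.2699  0.125 ]]
s [[ 0.5002 -0.266   0.125 ]]
s [[ 0.5614 -0.2864  0.125 ]]
s [[ 0.6233 -0.3062  0.125 ]]
```

Emit:
arm_command(series="0 0 0 -0.006 0 0.02 0.07;0 0 0 -0.0115 0 0.04 0.07;0 0 0 -0.0115 0 0.04 0.07;0 0 0 -0.0115 0 0.04 0.07;0 0 0 -0.0115 0 0.04 0.07;0 0 0 -0.0115 0 0.04 0.07;0 0 0 -0.0115 0 0.04 0.07;0 0 0 -0.0115 0 0.04 0.07;0 0 0 -0.0115 0 0.04 0.07;0 0 0 -0.0115 0 0.04 0.07;0 0 0 -0.006 0 0.02 0.07;0 0 0 0 0 0 0.07")

```text
time: 1.8
tool_pos: [0.5047, -0.3221, 0.2049]
ee_rot: [-1.57, -0.003, -1.338]
wrist_force: [-0.5, -0.8, -0.3]
width: 0.0701
```

```bash
cat > go.py <<'E'
# prints remaining motion in tool axes to target x y z yaw (tool straight down)
import sys
from h import *
from scipy.spatial.transform import Rotation as R
np.set_printoptions(precision=4,suppress=True)
o=robot.get_obs(); x,y,z,yaw=map(float,sys.argv[1:5])
Rc=R.from_euler('xyz',o['ee_rot']); Rt=R.from_euler('xyz',[-np.pi/2,0,yaw])
print('t',round(o['time'],2),'pos',o['tool_pos'],'rot',o['ee_rot'],'w',o['width'],'F',o['wrist_force'])
print('turn',(Rc.inv()*Rt).as_rotvec(),'shift(tool now)',Rc.inv().apply(np.array([x,y,z])-o['tool_pos']),'shift(after turn)',Rt.inv().apply(np.array([x,y,z])-o['tool_pos']))
E
python3 go.py .561 -.2885 .15 -1.874
```

```text
t 1.8 pos [ 0.5047 -0.3221  0.2049] rot [-1.5702 -0.0029 -1.338 ] w 0.07012514815770127 F [-0.5339 -0.8147 -0.3151]
turn [-0.0013  0.536   0.0027] shift(tool now) [-0.0199  0.0549  0.0625] shift(after turn) [-0.0489  0.0549  0.0437]
```

Emit:
arm_command(series="0 0.134 0 0 0 0 0.07;0 0.134 0 0 0 0 0.07;0 0.134 0 0 0 0 0.07;0 0.134 0 0 0 0 0.07;0 0 0 -0.016 0 0.015 0.07;0 0 0 -0.016 0 0.015 0.07;0 0 0 -0.016 0 0.015 0.07;0 0 0 0 0 0 0.07")

```text
time: 2.6
tool_pos: [0.5566, -0.297, 0.2051]
ee_rot: [-1.572, -0.007, -1.906]
wrist_force: [0.3, 0.4, 0.4]
width: 0.0701
```

```bash
python3 go.py .561 -.2885 .15 -1.874
```

```text
t 2.6 pos [ 0.5566 -0.297   0.2051] rot [-1.5725 -0.0071 -1.9058] w 0.07005256015453983 F [0.2745 0.3681 0.4003]
turn [ 0.0018 -0.0318  0.0071] shift(tool now) [-0.0099  0.055   0.0014] shift(after turn) [-0.0094  0.0551  0.0016]
```

Emit:
arm_command(series="0.002 -0.03 0.007 -0.0094 0 0.0015 0.07;0 0 0 0 0.02 0 0.07;0 0 0 0 0.02 0 0.07;0 0 0 0 0.012 0 0.07;0 0 0 0 0 0 0.07")

```text
time: 3.1
tool_pos: [0.5573, -0.2916, 0.1533]
ee_rot: [-1.569, -0.002, -1.875]
wrist_force: [-0.0, -0.5, -0.6]
width: 0.0698
```

```bash
python3 go.py .561 -.2885 .096 -1.874; python3 - <<'E'
from h import *
for n in("side","top"):
    cv2.imwrite(f"pics/{n}1.png",robot.snapshot(n))
s=cv2.imread('pics/side1.png');t=cv2.imread('pics/top1.png')
c=np.zeros((400,800,3),np.uint8);c[:400,:400]=cv2.resize(s[250:410,300:460],(400,400));c[:,400:]=cv2.resize(t[180:300,370:490],(400,400));cv2.imwrite('pics/c1.png',c)
E
```

```text
t 3.1 pos [ 0.5573 -0.2916  0.1533] rot [-1.5693 -0.0015 -1.875 ] w 0.06978515372239849 F [-0.011  -0.5028 -0.5735]
turn [-0.0015 -0.001   0.0015] shift(tool now) [-0.0041  0.0573  0.0026] shift(after turn) [-0.0041  0.0573  0.0026]
```

View pics/c1.png

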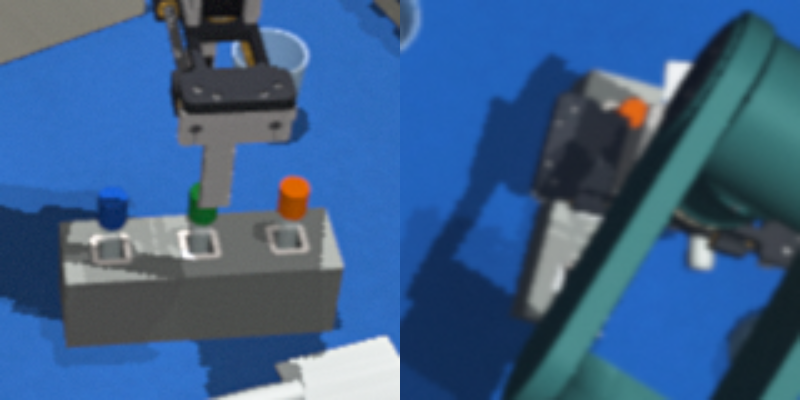

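The near finger stands in front of the green cap at about (383, 325) in the side view, with the jaws across the row; the neighbouring caps are clear.

Emit:
arm_command(series="0 0 0 -0.005 0 0.0035 0.07;0 0 0 0 0.016 0 0.07;0 0 0 0 0.016 0 0.07;0 0 0 0 0.016 0 0.07;0 0 0 0 0.006 0 0.07;0 0 0 0 0 0 0.07")

```text
time: 3.8
tool_pos: [0.5664, -0.2894, 0.1024]
ee_rot: [-1.558, -0.005, -1.874]
wrist_force: [0.8, 0.1, 1.1]
width: 0.0697
```

```bash
python3 go.py .561 -.2885 .095 -1.874
```

```text
t 3.8 pos [ 0.5664 -0.2894  0.1024] rot [-1.5576 -0.0046 -1.8739] w 0.0697250212778276 F [0.787 0.122 1.075]
turn [-0.0132  0.0002  0.0046] shift(tool now) [ 0.0007  0.0073 -0.0055] shift(after turn) [ 0.0008  0.0074 -0.0054]
```

Emit:
arm_command(series="-0.013 0 0.004 0 0.004 -0.0055 0.07;0 0 0 0 0.003 0 0.07;0 0 0 0 0 0 0.07")

```text
time: 4.1
tool_pos: [0.5615, -0.2879, 0.096]
ee_rot: [-1.57, -0.001, -1.873]
wrist_force: [-0.2, 0.2, 0.5]
width: 0.0699
```

```bash
python3 go.py .561 -.2885 .095 -1.874
```

```text
t 4.1 pos [ 0.5615 -0.2879  0.096 ] rot [-1.5698 -0.0008 -1.8735] w 0.06994046851036463 F [-0.218   0.2341  0.5084]
turn [-0.001   0.0005  0.0008] shift(tool now) [ 0.0007  0.001  -0.0003] shift(after turn) [ 0.0007  0.001  -0.0003]
```

Emit:
arm_command(series="0 0 0 0 0 0 0.05;0 0 0 0 0 0 0.03;0 0 0 0 0 0 0.015;0 0 0 0 0 0 0.01;0 0 0 0 0 0 0.01;0 0 0 0 0 0 0.01;0 0 0 0 0 0 0.01")

```text
time: 4.8
tool_pos: [0.5624, -0.2886, 0.0981]
ee_rot: [-1.566, -0.002, -1.874]
wrist_force: [-0.8, 0.8, -0.1]
width: 0.0213
```

```bash
python3 go.py .561 -.2885 .25 -1.874
```

```text
t 4.8 pos [ 0.5624 -0.2886  0.0981] rot [-1.5661 -0.0018 -1.8737] w 0.021259411888084466 F [-0.8332  0.8071 -0.0825]
turn [-0.0047  0.0003  0.0018] shift(tool now) [ 0.0006 -0.1519 -0.0007] shift(after turn) [ 0.0003 -0.1519 -0.0014]
```

Emit:
arm_command(series="-0.004 0 0.001 0 -0.006 0 0.01;0 0 0 0 -0.01 0 0.01;0 0 0 0 -0.01 0 0.01")

```text
time: 5.1
tool_pos: [0.5614, -0.288, 0.1237]
ee_rot: [-1.574, 0.0, -1.874]
wrist_force: [0.1, 0.8, -0.5]
width: 0.0211
```

```bash
python3 go.py .562 -.2885 .22 -1.874
```

```text
t 5.1 pos [ 0.5614 -0.288   0.1237] rot [-1.5744  0.0003 -1.8737] w 0.021057495227392697 F [ 0.0995  0.8091 -0.49  ]
turn [ 0.0036  0.0003 -0.0003] shift(tool now) [ 0.0003 -0.0963  0.0004] shift(after turn) [ 0.0003 -0.0963  0.0007]
```

Emit:
arm_command(series="0.003 0 0 0 -0.015 0.0005 0.01;0 0 0 0 -0.015 0 0.01;0 0 0 0 -0.015 0 0.01;0 0 0 0 -0.02 0 0.01;0 0 0 0 -0.02 0 0.01;0 0 0 0 -0.008 0 0.01;0 0 0 0 0 0 0.01")

```text
time: 5.8
tool_pos: [0.5637, -0.2892, 0.2322]
ee_rot: [-1.558, -0.003, -1.874]
wrist_force: [0.5, -0.7, 0.0]
width: 0.0214
```

```bash
python3 go.py .516 .078 .22 -1.44;python3 - <<'E'
from h import *
s=robot.snapshot('side'); cv2.imwrite('pics/side2.png',s)
E
```

```text
t 5.8 pos [ 0.5637 -0.2892  0.2322] rot [-1.558  -0.003  -1.8736] w 0.021437204783069208 F [ 0.4766 -0.7329  0.0028]
turn [-0.0119 -0.4335  0.0057] shift(tool now) [-0.3363  0.0092 -0.1551] shift(after turn) [-0.3703  0.0122  0.0006]
```

View pics/side2.png

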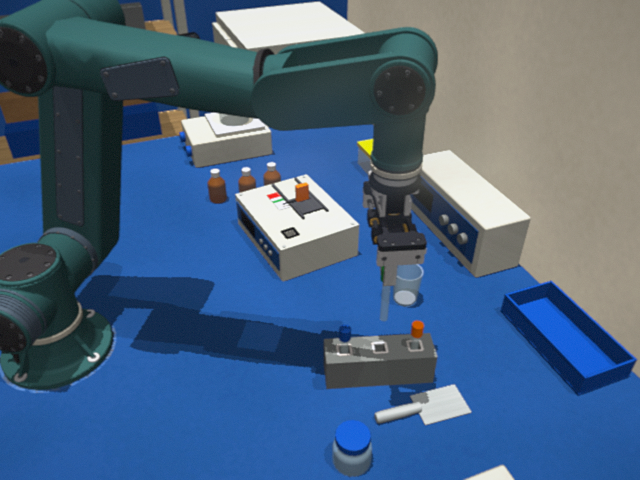

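The rod hangs vertically from the jaws, its lower end at about (384, 318), and the blue and orange rods are undisturbed. Next I turn the tool and carry the rod across.

Emit:
arm_command(series="-0.004 -0.1 0.002 0 0 0 0.01;-0.004 -0.14 0.002 0 0 0 0.01;-0.004 -0.14 0.002 0 0 0 0.01;0 -0.05 0 0 0 0 0.01;0 0 0 -0.02 0 0 0.01;0 0 0 -0.03 0 0 0.01;0 0 0 -0.035 0 0 0.01;0 0 0 -0.035 0 0 0.01;0 0 0 -0.035 0 0 0.01;0 0 0 -0.035 0 0 0.01;0 0 0 -0.02 0 0 0.01;0 0 0 0 0 0 0.01")

```text
time: 7.05
tool_pos: [0.5255, -0.0726, 0.2157]
ee_rot: [-1.596, 0.018, -1.429]
wrist_force: [-0.4, -0.2, -0.6]
width: 0.0214
```

```bash
python3 go.py .516 .078 .22 -1.44
```

```text
t 7.05 pos [ 0.5255 -0.0726  0.2157] rot [-1.5958  0.0178 -1.4287] w 0.021375599476418334 F [-0.4082 -0.2178 -0.5852]
turn [ 0.0251  0.0115 -0.0177] shift(tool now) [-0.1505 -0.0019  0.0118] shift(after turn) [-0.1505 -0.0043  0.0102]
```

Emit:
arm_command(series="0.025 0.012 -0.017 -0.02 0 0.003 0.01;0 0 0 -0.03 0 0.002 0.01;0 0 0 -0.035 0 0.002 0.01;0 0 0 -0.035 0 0.002 0.01;0 0 0 -0.02 0 0.001 0.01;0 0 0 -0.008 0 0 0.01;0 0 0 0 0 0 0.01")

```text
time: 7.75
tool_pos: [0.5158, 0.073, 0.2087]
ee_rot: [-1.58, -0.004, -1.448]
wrist_force: [0.0, -0.1, -0.8]
width: 0.0216
```

```bash
python3 go.py .516 .078 .205 -1.44
```

```text
t 7.75 pos [0.5158 0.073  0.2087] rot [-1.5804 -0.0035 -1.4484] w 0.021575559733615832 F [ 0.0248 -0.0961 -0.8384]
turn [ 0.0097 -0.0084  0.0035] shift(tool now) [-0.0049  0.0037  0.0009] shift(after turn) [-0.0049  0.0037  0.0009]
```

Emit:
arm_command(series="0.009 -0.008 0.003 -0.005 0 0.001 0.01;0 0 0 0 0 0 0.01")

```text
time: 7.95
tool_pos: [0.5166, 0.0761, 0.2079]
ee_rot: [-1.572, -0.001, -1.442]
wrist_force: [-0.3, 0.3, -0.0]
width: 0.0216
```

```bash
python3 go.py .516 .078 .19 -1.44; python3 - <<'E'
from h import *
o=robot.get_obs(); 
from scipy.spatial.transform import Rotation as R
a=R.from_euler('xyz',o['ee_rot']).apply([0,1,0]); b=o['tool_pos']+a*.088; print('rod end',b)
s=robot.snapshot('side'); t=robot.snapshot('top'); print(proj('side',[b,[.516,.078,.095]]))
c=np.zeros((450,800,3),np.uint8);c[:,:450]=cv2.resize(s[170:260,240:330],(450,450),interpolation=2);c[:350,450:]=cv2.resize(t[200:300,230:330],(350,350));cv2.imwrite('pics/c3.png',c)
E
```

```text
t 7.95 pos [0.5166 0.0761 0.2079] rot [-1.5722 -0.0014 -1.4424] w 0.02158853487746591 F [-0.3293  0.3465 -0.0146]
turn [ 0.0014 -0.0024  0.0014] shift(tool now) [-0.002   0.0179 -0.0003] shift(after turn) [-0.002   0.0179 -0.0003]
rod end [0.51648674 0.07592685 0.11988061]
[[290.11122397 223.62995643]
 [289.94850022 232.25911874]]
```

View pics/c3.png

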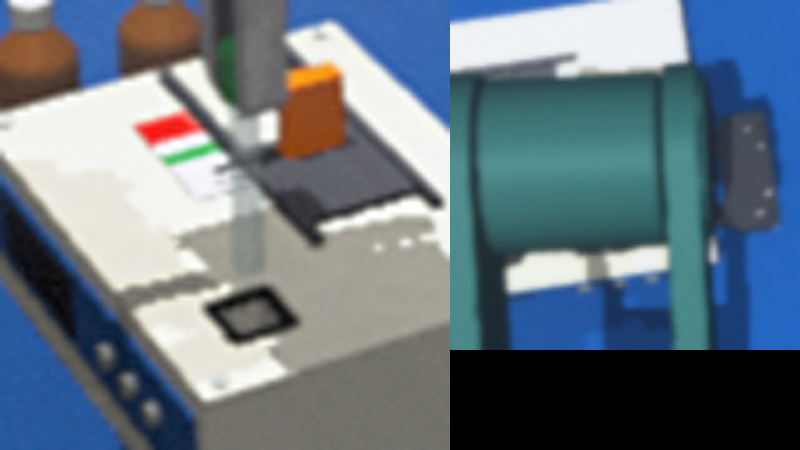

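Side view: the rod end is at about (290, 224), just where computed, and the well mouth is at about (290.3, 232.6), against 289.9, 232.3 predicted. I lower it in short steps.

Emit:
arm_command(series="0.001 -0.002 0.001 -0.002 0.008 0 0.01;0 0 0 0 0.008 0 0.01;0 0 0 0 0 0 0.01")

```text
time: 8.35
tool_pos: [0.5165, 0.0764, 0.1906]
ee_rot: [-1.571, -0.001, -1.443]
wrist_force: [0.1, 0.6, -0.8]
width: 0.0219
```

```bash
python3 go.py .516 .078 .118 -1.44
```

```text
t 8.35 pos [0.5165 0.0764 0.1906] rot [-1.5712 -0.001  -1.4432] w 0.021852560768076602 F [ 0.0745  0.5931 -0.7576]
turn [ 0.0004 -0.0032  0.001 ] shift(tool now) [-0.0017  0.0726 -0.0003] shift(after turn) [-0.0017  0.0726 -0.0003]
```

Emit:
arm_command(series="0 -0.003 0.001 -0.002 0.006 0 0.01;0 0 0 0 0.01 0 0.01;0 0 0 0 0.01 0 0.01")

```text
time: 8.65
tool_pos: [0.5169, 0.0784, 0.1638]
ee_rot: [-1.569, -0.0, -1.44]
wrist_force: [-0.3, 0.6, -0.3]
width: 0.0211
```

```bash
python3 go.py .516 .078 .118 -1.44
```

```text
t 8.65 pos [0.5169 0.0784 0.1638] rot [-1.5688 -0.0002 -1.4402] w 0.02108979243058005 F [-0.3117  0.6019 -0.3124]
turn [-0.002  -0.0002  0.0002] shift(tool now) [ 0.0003  0.0458 -0.001 ] shift(after turn) [ 0.0003  0.0458 -0.0009]
```

Rod end about 0.076, inside the well mouth, no contact force.

Emit:
arm_command(series="-0.002 0 0 0 0.01 -0.001 0.01;0 0 0 0 0.01 0 0.01;0 0 0 0 0.01 0 0.01")

```text
time: 8.95
tool_pos: [0.5153, 0.0784, 0.1302]
ee_rot: [-1.572, -0.0, -1.44]
wrist_force: [-0.2, 0.2, 0.1]
width: 0.0214
```

```bash
python3 go.py .516 .078 .118 -1.44
```

```text
t 8.95 pos [0.5153 0.0784 0.1302] rot [-1.5724 -0.0001 -1.4398] w 0.021422650664526203 F [-0.1622  0.2129  0.0983]
turn [0.0016 0.0002 0.0001] shift(tool now) [0.0005 0.0122 0.0007] shift(after turn) [0.0005 0.0122 0.0007]
```

Emit:
arm_command(series="0.001 0 0 0 0.005 0.0005 0.01;0 0 0 0 0.004 0 0.01;0 0 0 0 0.002 0 0.01;0 0 0 0 0 0 0.01")

```text
time: 9.35
tool_pos: [0.5163, 0.0785, 0.1185]
ee_rot: [-1.57, -0.0, -1.44]
wrist_force: [0.3, -1.3, -0.2]
width: 0.0212
```

```bash
python3 go.py .516 .078 .118 -1.44
```

```text
t 9.35 pos [0.5163 0.0785 0.1185] rot [-1.5702 -0.0001 -1.4398] w 0.021246025483155902 F [ 0.2785 -1.3424 -0.1877]
turn [-0.0006  0.0002  0.0001] shift(tool now) [ 0.0005  0.0005 -0.0003] shift(after turn) [ 0.0005  0.0005 -0.0003]
```

Release here; the remaining drop is at most a millimetre.

Emit:
arm_command(series="0 0 0 0 0 0 0.024;0 0 0 0 0 0 0.03;0 0 0 0 0 0 0.04;0 0 0 0 0 0 0.05;0 0 0 0 0 0 0.05")

```text
time: 9.85
tool_pos: [0.5165, 0.0785, 0.1188]
ee_rot: [-1.57, -0.0, -1.44]
wrist_force: [-0.8, -0.4, 0.0]
width: 0.0489
```

```bash
python3 go.py .516 .078 .22 -1.44
```

```text
t 9.85 pos [0.5165 0.0785 0.1188] rot [-1.5696 -0.0002 -1.4398] w 0.04894280800870891 F [-0.7943 -0.3596  0.0183]
turn [-0.0012  0.0002  0.0002] shift(tool now) [ 0.0005 -0.1012 -0.0004] shift(after turn) [ 0.0005 -0.1012 -0.0005]
```

Emit:
arm_command(series="0 0 0 0 -0.01 0 0.05;0 0 0 0 -0.015 0 0.05;0 0 0 0 -0.02 0 0.05;0 0 0 0 -0.02 0 0.05;0 0 0 0 -0.015 0 0.05;0 0 0 0 -0.005 0 0.05;0 0 0 0 0 0 0.05")

```text
time: 10.55
tool_pos: [0.5163, 0.0785, 0.2101]
ee_rot: [-1.569, -0.0, -1.44]
wrist_force: [0.3, 0.2, 0.2]
width: 0.0501
```

```bash
python3 go.py .5856 .1906 .18 -1.44; python3 - <<'E'
from h import *
s=robot.snapshot('side'); print(proj('side',[[.516,.078,.145],[.516,.078,.120]]))
cv2.imwrite('pics/c4.png',cv2.resize(s[150:270,230:390],(800,600),interpolation=2))
E
```

```text
t 10.55 pos [0.5163 0.0785 0.2101] rot [-1.5686 -0.0003 -1.4398] w 0.05009427510358866 F [0.309  0.2164 0.2406]
turn [-0.0022  0.0002  0.0003] shift(tool now) [-0.1021  0.0302  0.0833] shift(after turn) [-0.1021  0.0301  0.0833]
[[289.23678274 213.78557186]
 [289.59681268 223.13159504]]
```

View pics/c4.png

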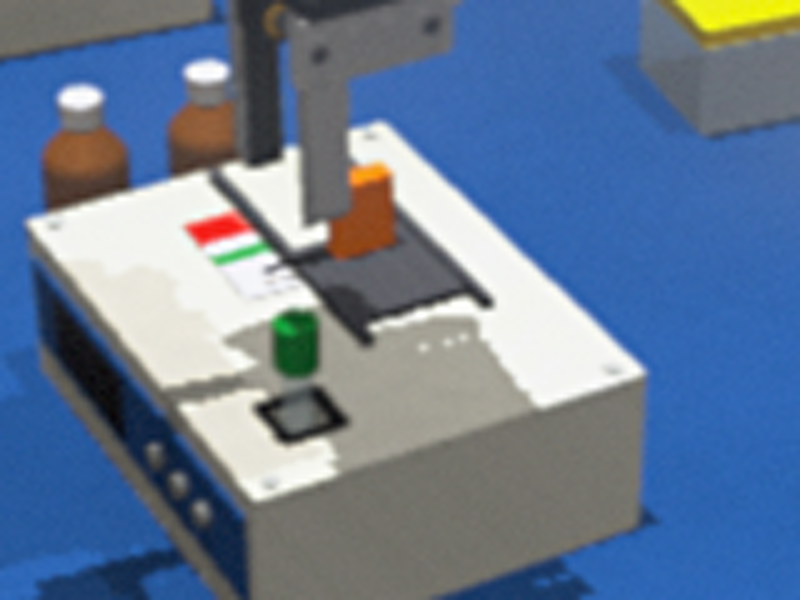

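The rod stands in the well: cap top at (289.2, 213.6), against (289.2, 213.8) predicted for fully seated. Next is the tab.

Emit:
arm_command(series="-0.002 0 0 -0.015 0 0.013 0.05;0 0 0 -0.025 0 0.02 0.05;0 0 0 -0.025 0 0.02 0.05;0 0 0 -0.025 0 0.02 0.05;0 0 0 -0.01 0 0.009 0.05;0 0 0 0 0 0 0.05")

```text
time: 11.2
tool_pos: [0.5839, 0.1901, 0.2027]
ee_rot: [-1.582, -0.002, -1.443]
wrist_force: [1.3, -0.3, -1.3]
width: 0.0498
```

```bash
python3 go.py .5856 .1906 .16 -1.44; python3 - <<'E'
from m import *
print(ray('side',[np.array([385,103])/5+[224.6,164.6]],.138))
s=robot.snapshot('side'); print(proj('side',[[.5856,.1906,.138]]))
cv2.imwrite('pics/c5.png',cv2.resize(s[120:240,230:390],(800,600),interpolation=2))
E
```

```text
t 11.2 pos [0.5839 0.1901 0.2027] rot [-1.5822 -0.0023 -1.4428] w 0.04976887713704119 F [ 1.2531 -0.2883 -1.2732]
turn [ 0.0114 -0.0028  0.0023] shift(tool now) [-0.0004  0.0427  0.0023] shift(after turn) [-0.0003  0.0427  0.0018]
[[0.586  0.1919 0.138 ]]
[[301.6127 185.4984]]
```

View pics/c5.png

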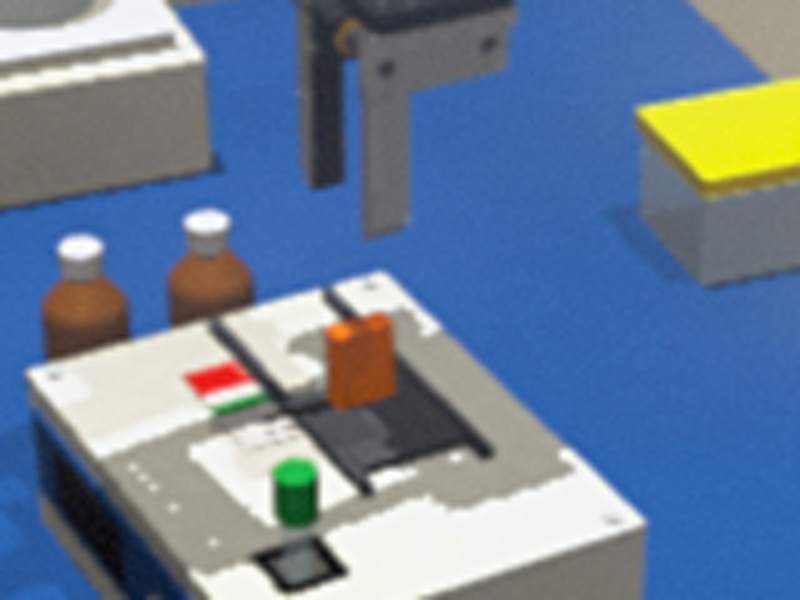

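The tab (top at about (302, 185)) is still shut and the jaws straddle it from above. Descend.

Emit:
arm_command(series="0.011 -0.003 0.002 -0.0005 0.015 0.002 0.05;0 0 0 0 0.015 0 0.05;0 0 0 0 0 0 0.05")

```text
time: 11.55
tool_pos: [0.5837, 0.1866, 0.1714]
ee_rot: [-1.573, -0.002, -1.443]
wrist_force: [0.2, 0.5, -0.7]
width: 0.0499
```

```bash
python3 go.py .5858 .191 .106 -1.44
```

```text
t 11.55 pos [0.5837 0.1866 0.1714] rot [-1.5733 -0.0024 -1.4431] w 0.04990083522029683 F [ 0.2183  0.5008 -0.6858]
turn [ 0.0025 -0.0031  0.0024] shift(tool now) [-0.0042  0.0654  0.0028] shift(after turn) [-0.0041  0.0654  0.0026]
```

Emit:
arm_command(series="0.002 -0.003 0.002 -0.005 0.015 0.0025 0.05;0 0 0 0 0.02 0 0.05;0 0 0 0 0.015 0 0.05;0 0 0 0 0 0 0.05")

```text
time: 11.95
tool_pos: [0.5854, 0.1904, 0.1193]
ee_rot: [-1.57, -0.0, -1.443]
wrist_force: [-1.8, 0.7, -0.2]
width: 0.0502
```

```bash
python3 go.py .5858 .191 .106 -1.44
```

```text
t 11.95 pos [0.5854 0.1904 0.1193] rot [-1.5698 -0.0003 -1.4426] w 0.050161936070751256 F [-1.8009  0.7027 -0.1757]
turn [-0.001  -0.0026  0.0003] shift(tool now) [-0.0006  0.0133  0.0005] shift(after turn) [-0.0006  0.0133  0.0005]
```

Emit:
arm_command(series="0 -0.003 0 -0.0006 0.008 0.0005 0.05;0 0 0 0 0.005 0 0.05;0 0 0 0 0 0 0.03;0 0 0 0 0 0 0.02;0 0 0 0 0 0 0.005;0 0 0 0 0 0 0.005;0 0 0 0 0 0 0.005;0 0 0 0 0 0 0.005")

```text
time: 12.75
tool_pos: [0.5867, 0.1959, 0.1079]
ee_rot: [-1.565, 0.008, -1.437]
wrist_force: [1.7, -3.5, -0.6]
width: 0.0137
```

```bash
python3 go.py .5858 .191 .106 -1.44;  python3 - <<'E'
from m import *
s=robot.snapshot('side')
cv2.imwrite('pics/c6.png',cv2.resize(s[150:270,230:390],(800,600),interpolation=2))
E
```

```text
t 12.75 pos [0.5867 0.1959 0.1079] rot [-1.5647  0.0085 -1.4373] w 0.013720624101018413 F [ 1.665  -3.455  -0.5829]
turn [-0.006   0.0026 -0.0085] shift(tool now) [ 0.0047  0.0019 -0.0015] shift(after turn) [ 0.0047  0.0019 -0.0015]
```

View pics/c6.png

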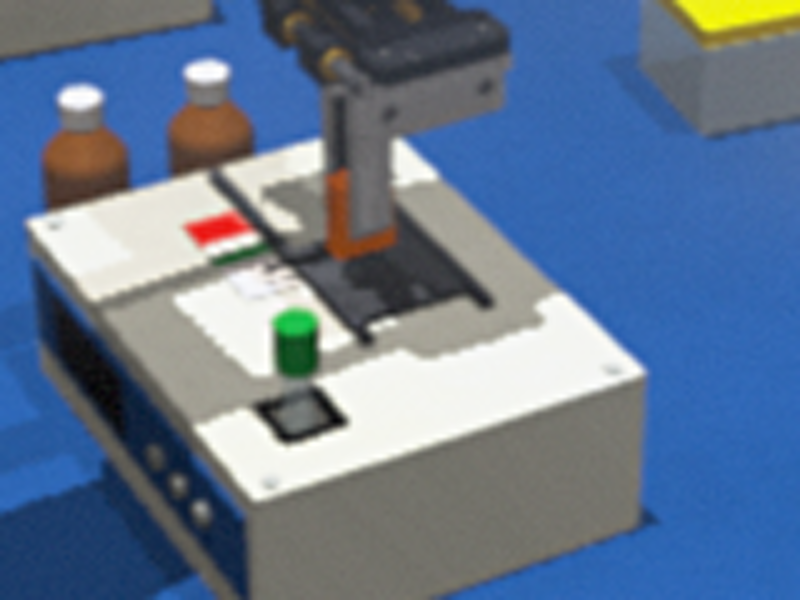

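Emit:
arm_command(series="-0.005 0.002 -0.008 -0.006 0 0 0.005;0 0 0 -0.006 0 0 0.005;0 0 0 -0.006 0 0 0.005")

```text
time: 13.1
tool_pos: [0.5847, 0.2098, 0.1078]
ee_rot: [-1.571, -0.008, -1.443]
wrist_force: [-0.9, -5.9, -0.8]
width: 0.0138
```

```bash
python3 go.py .582 .2212 .108 -1.44;  python3 - <<'E'
from m import *
s=robot.snapshot('side')
cv2.imwrite('pics/c7.png',cv2.resize(s[180:220,260:313],(795,600),interpolation=2))
E
python3 go.py .582 .2212 .108 -1.44
```

```text
t 13.1 pos [0.5847 0.2098 0.1078] rot [-1.5712 -0.0075 -1.4431] w 0.013837228874241561 F [-0.8965 -5.8805 -0.7543]
turn [ 0.0004 -0.0031  0.0075] shift(tool now) [-0.0116 -0.0003 -0.0013] shift(after turn) [-0.0116 -0.0002 -0.0012]
t 13.15 pos [0.5846 0.2108 0.1078] rot [-1.5711 -0.0067 -1.4424] w 0.01372042463296023 F [-0.264  -4.9451 -0.6012]
turn [ 0.0003 -0.0024  0.0067] shift(tool now) [-0.0107 -0.0003 -0.0013] shift(after turn) [-0.0107 -0.0002 -0.0012]
```

View pics/c7.png

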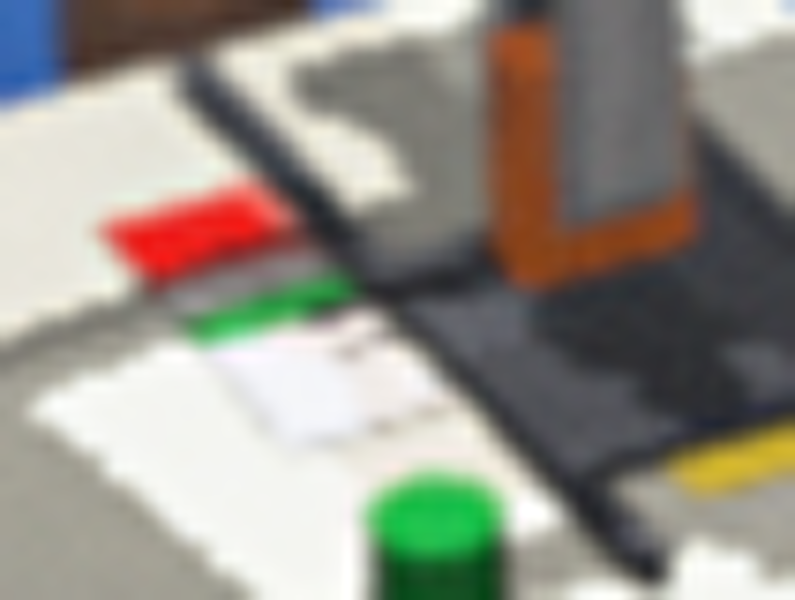

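The pointer tip, at about crop (320, 318), sits just before the green band, so about 20 mm open. About 10 mm remain.

Emit:
arm_command(series="0 -0.002 0.005 -0.005 0 -0.001 0.005;0 0 0 -0.005 0 0 0.005;0 0 0 -0.002 0 0 0.005")

```text
time: 13.45
tool_pos: [0.5836, 0.2184, 0.1077]
ee_rot: [-1.57, -0.01, -1.443]
wrist_force: [-0.0, -7.8, -0.7]
width: 0.0136
```

```bash
python3 - <<'E'
from m import *
s=robot.snapshot('side')
cv2.imwrite('pics/c8.png',cv2.resize(s[180:220,260:313],(795,600),interpolation=2))
E
python3 go.py .582 .2212 .108 -1.44
```

```text
t 13.5 pos [0.5836 0.2184 0.1078] rot [-1.5699 -0.0101 -1.4432] w 0.013633486155772114 F [ 0.2757 -8.0631 -1.0909]
turn [-0.0009 -0.0032  0.0101] shift(tool now) [-0.003  -0.0003 -0.0013] shift(after turn) [-0.003  -0.0002 -0.0013]
```

View pics/c8.png

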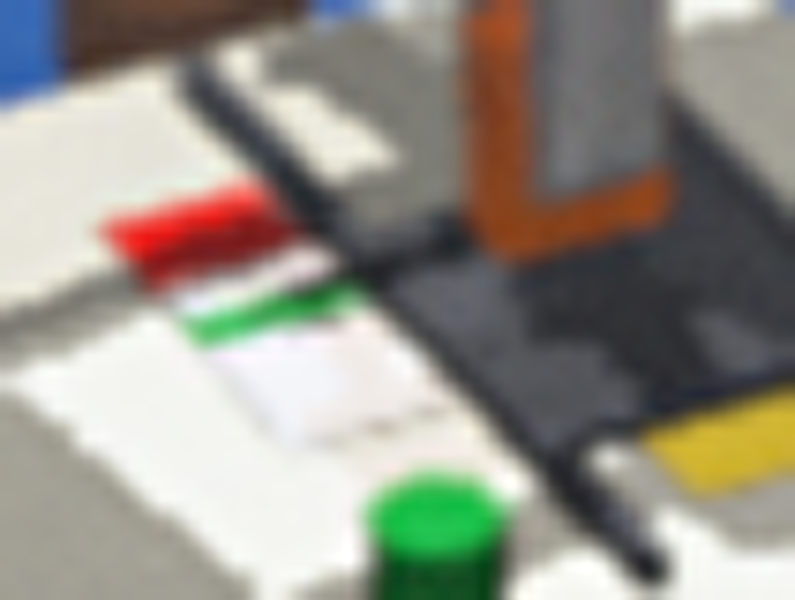

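```bash
python3 - <<'E'
from m import *
d=np.array([-np.sin(.13),np.cos(.13)])
def y(px,z): return round(float((ray('side',[px],z)[0,:2]-[.5594,.1694])@d),4)
A=lambda q:np.array(q)/5+[224.6,164.6]
B=lambda q:np.array(q)/5+[229.6,149.6]
C=lambda q:np.array(q)/15+[259.5,179.5]
print('tab foot L/R: shut',y(A((357,180)),.096),y(A((418,170)),.096),' c6',y(B((340,260)),.096),y(B((395,245)),.096),'c7',y(C((525,290)),.096),y(C((695,235)),.096),'c8',y(C((505,262)),.096),y(C((670,205)),.096))
print('green band edges', [y(C(q),.09) for q in((190,318),(210,345),(335,272),(358,300))],'red',[y(C(q),.09) for q in((110,232),(155,290))])
s=robot.snapshot('side');s0=cv2.imread('pics/side0.png')
c=np.zeros((600,800,3),np.uint8);f=lambda i:cv2.resize(i[172:212,280:320],(400,400),interpolation=cv2.INTER_CUBIC)
c[:400,:400]=f(s0);c[:400,400:]=f(s);cv2.imwrite('pics/c9.png',c)
t=robot.snapshot('top');cv2.imwrite('pics/t9.png',cv2.resize(t[190:300,185:315],None,fx=6,fy=5.4,interpolation=2))
E
```

```text
tab foot L/R: shut 0.0237 0.0174  c6 0.0179 0.0169 c7 0.0325 0.034 c8 0.0416 0.0441
green band edges [0.0598, 0.0509, 0.0609, 0.0514] red [0.0898, 0.0702]
```

View pics/c9.png

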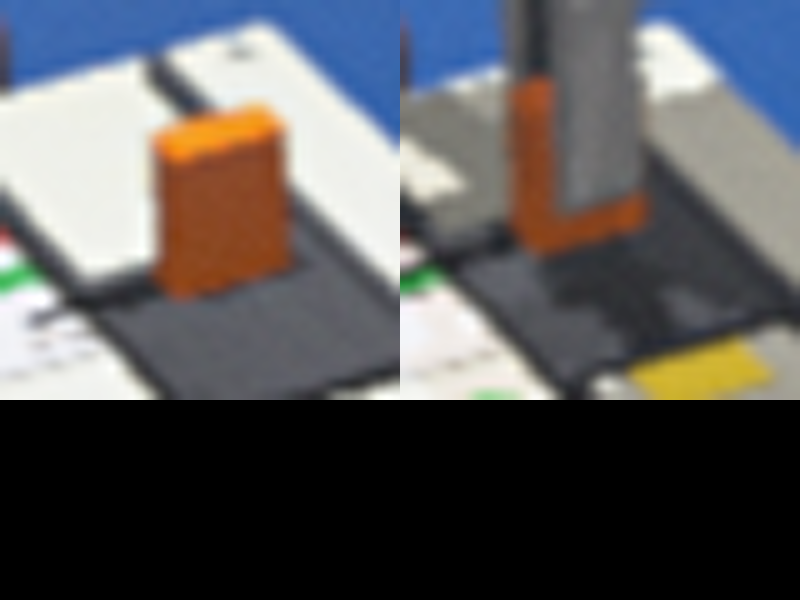

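View pics/t9.png

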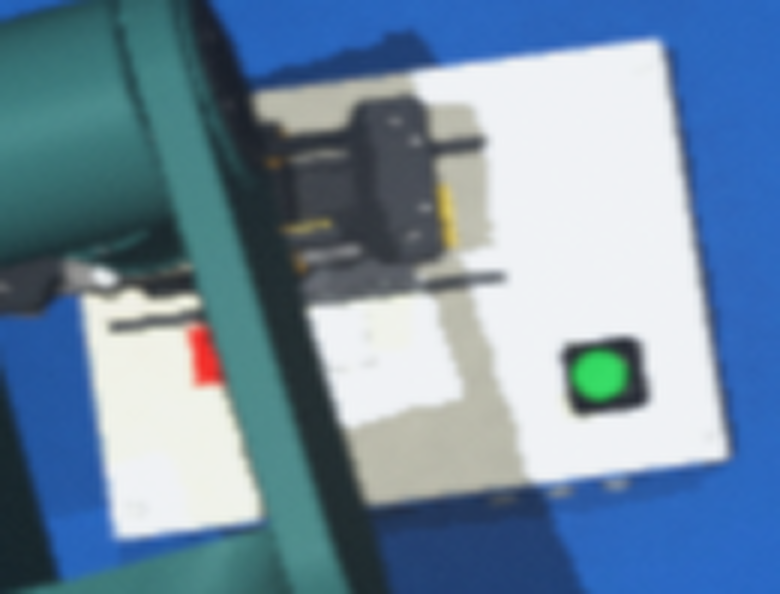

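```bash
python3 - <<'E'
from m import *
d=np.array([-np.sin(.13),np.cos(.13),0])
for n,a,b in(('L',(297.5,201.3),(293.5,197)),('R',(279.5+29.2,171.5+26.5),(279.5+24.8,171.5+21.8))):
    P=ray('side',[a],.096)[0]
    ss=np.arange(.015,.045,.0005); e=[np.linalg.norm(proj('side',P+d*s)[0]-b) for s in ss]; print(n,ss[np.argmin(e)],min(e))
E
python3 go.py .582 .2212 .108 -1.44
```

```text
L 0.022000000000000006 0.09949976577775688
R 0.024000000000000007 0.19090525033246103
t 13.6 pos [0.5836 0.2184 0.1077] rot [-1.5699 -0.0097 -1.4433] w 0.0138707472978407 F [-0.159  -6.3713 -1.1829]
turn [-0.0008 -0.0033  0.0097] shift(tool now) [-0.003  -0.0003 -0.0012] shift(after turn) [-0.003  -0.0003 -0.0012]
```

Emit:
arm_command(series="0 -0.003 0.005 -0.0035 0 -0.001 0.005;0 0 0.003 -0.003 0 0 0.005")

```text
time: 13.8
tool_pos: [0.5833, 0.221, 0.1078]
ee_rot: [-1.569, -0.008, -1.443]
wrist_force: [0.3, -7.9, 0.2]
width: 0.0143
```

```bash
python3 go.py .5818 .2229 .108 -1.44; python3 - <<'E'
from m import *
s=robot.snapshot('side');cv2.imwrite('pics/side10.png',s);s0=cv2.imread('pics/side0.png')
c=np.zeros((600,800,3),np.uint8);f=lambda i:cv2.resize(i[172:212,275:315],(400,400),interpolation=cv2.INTER_CUBIC)
c[:400,:400]=f(s0);c[:400,400:]=f(s);cv2.imwrite('pics/c10.png',c)
fs=[]
for i in range(8): robot.snapshot('side'); o=robot.get_obs(); fs.append(np.r_[o['wrist_force'][1],o['tool_pos'][:2]])
print(np.array(fs).mean(0))
E
python3 go.py .5818 .2229 .108 -1.44
```

```text
t 13.8 pos [0.5833 0.221  0.1078] rot [-1.5685 -0.0078 -1.443 ] w 0.0143405744340647 F [ 0.2843 -7.9087  0.2323]
turn [-0.0023 -0.003   0.0079] shift(tool now) [-0.0021 -0.0003 -0.0012] shift(after turn) [-0.0021 -0.0002 -0.0012]
[-7.1694  0.5833  0.2212]
t 14.25 pos [0.5833 0.2212 0.1078] rot [-1.5685 -0.0075 -1.4429] w 0.013567153344103765 F [-0.7998 -8.0043 -0.8616]
turn [-0.0023 -0.0029  0.0075] shift(tool now) [-0.0019 -0.0003 -0.0012] shift(after turn) [-0.0019 -0.0002 -0.0012]
```

View pics/c10.png

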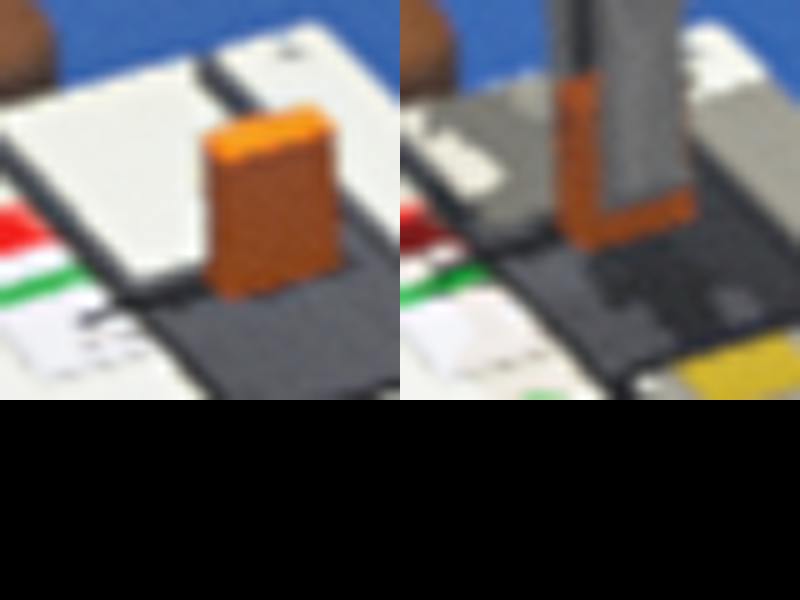

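```bash
python3 - <<'E'
from m import *
d=np.array([-np.sin(.13),np.cos(.13),0])
s0=cv2.imread('pics/side0.png').astype(np.float32);s=cv2.imread('pics/side10.png').astype(np.float32)
P=ray('side',[(300,199)],.1)[0]
p0=proj('side',P)[0]
for q in(.02,.025,.03,.035): print(q,proj('side',P+d*q)[0]-p0)
ch=lambda i: (i[...,2]-i[...,0])/(i.sum(2)+20)
a,b=cv2.GaussianBlur(ch(s0),(0,0),.7),cv2.GaussianBlur(ch(s),(0,0),.7)
def run(box,b,name):
    x0,y0,x1,y1=box; yy,xx=np.mgrid[y0:y1,x0:x1].astype(np.float32); A=a[y0:y1,x0:x1]; r=[]
    qs=np.arange(0,.05,.0005)
    for q in qs:
        P=[ray('side',[(x,y)],.1)[0] for x,y in((x0,y0),(x1,y0),(x1,y1),(x0,y1))]
        u=proj('side',np.array(P)+d*q).astype(np.float32); H=cv2.getPerspectiveTransform(np.float32([(x0,y0),(x1,y0),(x1,y1),(x0,y1)]),u)
        m=cv2.perspectiveTransform(np.stack([xx,yy],-1).reshape(-1,1,2),H).reshape(A.shape+(2,))
        B=cv2.remap(b,m[...,0].copy(),m[...,1].copy(),cv2.INTER_LINEAR)
        r.append(np.corrcoef(A.ravel(),B.ravel())[0,1])
    r=np.array(r);i=r.argmax();print(name,qs[i],r[i])
for bx in((292,192,299,204),(292,199,312,205),(293,196,311,205),(293,197,300,204)): run(bx,b,bx)
E
```

```text
0.02 [-3.7528 -3.8798]
0.025 [-4.6794 -4.8377]
0.03 [-5.6015 -5.791 ]
0.035 [-6.519  -6.7396]
(292, 192, 299, 204) 0.0285 0.9856309655530362
(292, 199, 312, 205) 0.024 0.9970129960982962
(293, 196, 311, 205) 0.0235 0.9219063651544671
(293, 197, 300, 204) 0.0265 0.9783756942891466
```

Emit:
arm_command(series="-0.002 -0.003 0.006 -0.003 0 -0.001 0.005;0 0 0.003 -0.0025 0 0 0.005")

```text
time: 14.45
tool_pos: [0.5831, 0.2222, 0.1078]
ee_rot: [-1.569, -0.006, -1.443]
wrist_force: [-1.5, -7.9, 0.1]
width: 0.0139
```

```bash
cat > q.py <<'E'
from m import *
d=np.array([-np.sin(.13),np.cos(.13),0])
s0=cv2.imread('pics/side0.png').astype(np.float32)
ims=[];fs=[]
for i in range(8): ims.append(robot.snapshot('side').astype(np.float32)); o=robot.get_obs(); fs.append(np.r_[o['wrist_force'],o['tool_pos']])
print(o['time'],np.array(fs).mean(0)); s=np.mean(ims,0); cv2.imwrite('pics/sideQ.png',s)
ch=lambda i: (i[...,2]-i[...,0])/(i.sum(2)+20)
a,b=cv2.GaussianBlur(ch(s0),(0,0),.7),cv2.GaussianBlur(ch(s),(0,0),.7)
def run(box):
    x0,y0,x1,y1=box; yy,xx=np.mgrid[y0:y1,x0:x1].astype(np.float32); A=a[y0:y1,x0:x1]; r=[]
    qs=np.arange(0,.05,.0005)
    P=[ray('side',[(x,y)],.1)[0] for x,y in((x0,y0),(x1,y0),(x1,y1),(x0,y1))]
    for q in qs:
        u=proj('side',np.array(P)+d*q).astype(np.float32); H=cv2.getPerspectiveTransform(np.float32([(x0,y0),(x1,y0),(x1,y1),(x0,y1)]),u)
        m=cv2.perspectiveTransform(np.stack([xx,yy],-1).reshape(-1,1,2),H).reshape(A.shape+(2,))
        B=cv2.remap(b,m[...,0].copy(),m[...,1].copy(),cv2.INTER_LINEAR)
        r.append(np.corrcoef(A.ravel(),B.ravel())[0,1])
    r=np.array(r);i=r.argmax();print(box,qs[i],r[i])
for bx in((292,192,299,204),(292,199,312,205),(293,196,311,205),(293,197,300,204)): run(bx)
cv2.imwrite('pics/cQ.png',cv2.resize(s[180:220,260:313],(795,600),interpolation=cv2.INTER_CUBIC))
E
python3 q.py
```

```text
14.85 [ 0.0124 -7.7447 -0.8044  0.5831  0.2223  0.1078]
(292, 192, 299, 204) 0.03 0.9874217994016782
(292, 199, 312, 205) 0.025500000000000002 0.9978890906365561
(293, 196, 311, 205) 0.0245 0.9204498650725739
(293, 197, 300, 204) 0.028 0.9774675477187089[ WARN:0@12.946] global loadsave.cpp:1063 imwrite_ Unsupported depth image for selected encoder is fallbacked to CV_8U.
```

View pics/cQ.png

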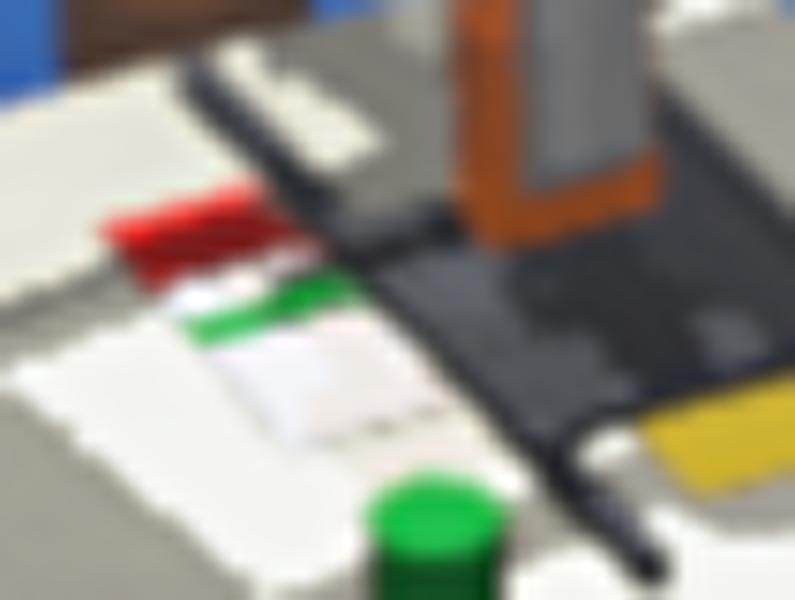

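```bash
python3 - <<'E'
from m import *
s0=cv2.imread('pics/side0.png');s=cv2.imread('pics/sideQ.png')
p=[.5594,.1694,.13];c,sn=np.cos(.13),np.sin(.13)
# rectified strips of photometer-local plane z: local x -0.06..0.04 (cols), y 0.1..-0.02 (rows), 5px/mm
def rect(i,z):
    L=[[-.05,.1,z],[.04,.1,z],[.04,0,z],[-.05,0,z]]; u=proj('side',T(p,L)).astype(np.float32)
    H=cv2.getPerspectiveTransform(u,np.float32([[0,0],[360,0],[360,400],[0,400]])); return cv2.warpPerspective(i,H,(360,400),flags=cv2.INTER_CUBIC)
A=rect(s0,.096);B=rect(s,.096)
cv2.imwrite('pics/rect.png',cv2.resize(np.hstack([A,B]),(760,422)))
for dx in (0,):
    for x in(80,100,110,120,130,140,150): print(x, 'mm local x',x/4-50)
E
```

```text
80 mm local x -30.0
100 mm local x -25.0
110 mm local x -22.5
120 mm local x -20.0
130 mm local x -17.5
140 mm local x -15.0
150 mm local x -12.5
```

View pics/rect.png

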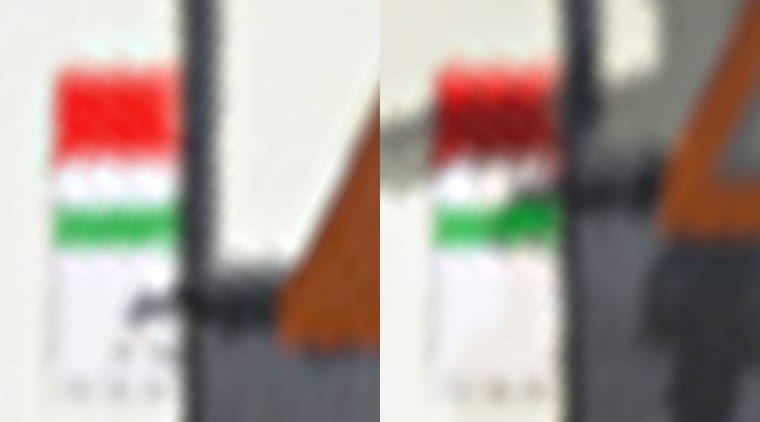

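Rectified views (shut on the left, now on the right) put both pointer and tab foot about 26 mm from shut, just inside the green. Three more millimetres centres it.

Emit:
arm_command(series="-0.002 -0.003 0.006 -0.004 0 -0.001 0.005;0 0 0.003 -0.0035 0 0 0.005")

```text
time: 15.05
tool_pos: [0.5828, 0.2247, 0.1078]
ee_rot: [-1.57, -0.006, -1.443]
wrist_force: [-1.4, -7.8, 0.1]
width: 0.0136
```

```bash
python3 q.py 2>/dev/null; python3 - <<'E'
from m import *
s0=cv2.imread('pics/side0.png');s=cv2.imread('pics/sideQ.png')
p=[.5594,.1694,.13]
def rect(i,z):
    L=[[-.05,.1,z],[.04,.1,z],[.04,0,z],[-.05,0,z]]; u=proj('side',T(p,L)).astype(np.float32)
    H=cv2.getPerspectiveTransform(u,np.float32([[0,0],[360,0],[360,400],[0,400]])); return cv2.warpPerspective(i,H,(360,400),flags=cv2.INTER_CUBIC)
cv2.imwrite('pics/rect2.png',cv2.resize(np.hstack([rect(s0,.096),rect(s,.096)]),(760,422)))
E
```

```text
15.45 [-0.0902 -7.5289 -0.6116  0.5828  0.2249  0.1078]
(292, 192, 299, 204) 0.0325 0.9837801240968516
(292, 199, 312, 205) 0.028 0.9974255515070176
(293, 196, 311, 205) 0.0275 0.9230289773238763
(293, 197, 300, 204) 0.0305 0.9799799363859828
```

View pics/rect2.png

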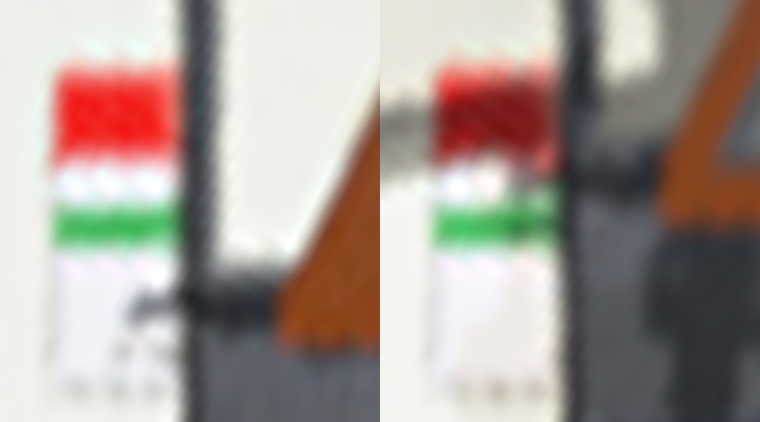

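View pics/sideQ.png

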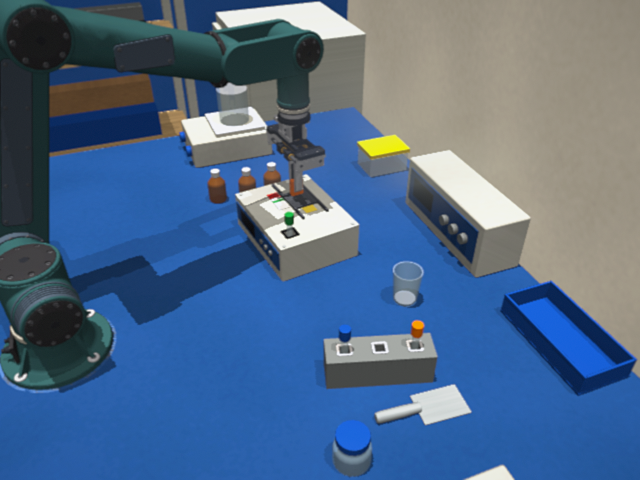

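The green cap is at (289, 217), over the well. The blue and orange rods, bottles, beaker, spatula and jar stand where they did, and the gripper holds the tab at about (298, 190).

```bash
python3 - <<'E'
from bench import robot
print(robot.get_obs()['tool_pos']); robot.close_job()
E
```

```text
[0.58275018 0.22492005 0.10776408]
the job is handed in; nothing more can be done
```

I took the green-capped rod from the middle hole of the rack, lowered it into the photometer's well and let go. Then I gripped the orange tab, slid the shutter to about half open, and handed the job in at about 15.5 s while still holding it.

**Rod:** the cap top showed at (289.2, 213.6) in the side view, against (289.2, 213.8) expected for a fully seated rod. The top view shows it centred in the collar.

**Shutter:**
- Image matching gave 27.5 to 32.5 mm depending on the patch, and the rectified view about 28 to 29 mm. All of these lie inside the 25 to 35 mm green band.
- The gripper's own position suggested about 33 to 34 mm. That rests on an uncertain zero, because closing the jaws may have shifted the tab slightly.
- The spring force averaged about 7.5 N, which would mean about 27 mm.
- The pointer stands above the strip, so in the raw side view it seems to lie past the green. I allowed for this by comparing it with the picture taken while the shutter was shut.
- The held position was steady over the last 0.4 s.

**Other things:** in the last side picture the other rods, the bottles, beaker, spatula and jar all stand where they were at the start.

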